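# Pump up the pellet press and hang its warning tag

### The job

Pump the yellow-paddled lever of the blue sample press through full strokes, right down and letting it spring all the way back up, until the brass die on the platen has been raised right up against the press's head; raise it only with the lever, never by touching platen or die. Then take the red warning tag from its stand and hang it by its eye on the red peg on the side of the press's head, and let go of it. Leave the other things on the counter where they are.

Things in the scene. Friction and masses are not known exactly. Their poses are not given: they have to be found in the camera images.
- press: blue hand-pumped pellet press, bolted to the counter. Origin under the centre of its base, z up. Base 160 mm (x) by 180 mm (y) by 130 mm high; two columns at y = -70 and +70 mm carry the head, a block 100 mm (x) by 180 mm (y) from 237 to 277 mm high (nut tops 286 mm). Pump lever on its -y side, red peg on its +y side
- lever (a joint): pump lever, hinged at lever_pivot about the press's x, reaching out to the press's -y. 0 = rest, sprung up, 0.6 rad above level; grows as the paddle is pressed down; 0.8 rad = bottom stop, 0.2 rad below level. Pressing the paddle takes about 3 N at the top to 9 N at the bottom; let go, it springs back up in about half a second. No grasp needed
- lever_pivot (a point): centre of the lever's hinge, 105 mm to -y of the press's centre line, 100 mm above the counter; axes as the press's
- paddle (a point): centre of the upper face of the lever's yellow paddle (44 mm along the press's x, 62 mm along the lever, 16 mm thick), 200 mm along the lever from the hinge and 8 mm above the lever's centre line; at rest about 220 mm above the counter, at the bottom stop about 68 mm
- platen (a joint): height of the ram's platen and die in m: starts between 0.006 and 0.019, fully up at about 0.051 where the die meets the head. A ratchet in the base raises it about 10 mm (the first time up to about 15) per full down stroke and holds it; a stroke ending short of 0.65 rad, or begun before the lever is back up, may gain nothing. 3 or 4 full strokes are needed; further ones do nothing
- die_top (a point): centre of the top of the die's plunger, which is to meet the underside of the head (237 mm above the counter). Round steel platen (88 mm diameter, 14 mm thick), between the columns, with the brass die (48 mm diameter, 30 mm tall) and its steel plunger (28 mm diameter, 9 mm) fixed on it
- peg_hang (a point): point on the red peg's centre line where the tag should hang; the peg is 8 mm thick, 245 mm above the counter, level, along the press's +y from the side of the head (60 mm to -y of this point) to 35 mm to +y of it, then turned up; axes as the press's
- peg_tip (a point): centre of the peg's upturned tip, 48 mm to +y of peg_hang and 11 mm higher (8 mm thick, round end)
- stand: tag stand fixed to the counter: dark plate 100 by 60 mm, 10 mm thick, with two grey walls 30 mm high along its x that make a slot 11 mm wide (in y); origin under its centre
- tag: red plastic tag standing upright in the stand's slot, 90 g. Origin at the middle of its lower edge, z up, x along its width, y through its thickness; same from both sides. Plate 60 mm wide, 98 mm tall, 8 mm thick; round eye of 31 mm diameter centred 73 mm up; above it a yellow grip tab 30 mm wide (x), 12 mm thick (y), from 98 to 130 mm up
- tag_eye (a point): centre of the tag's round eye; axes as the tag's
- jar: a small clear wide-mouth sample jar with a white lid, 64 mm diameter, 90 mm tall; origin under its centre
- bottle: a grey plastic sample bottle, 66 mm diameter, 130 mm tall; origin under its centre
- beaker: a glass beaker, 80 mm diameter at the rim, 90 mm tall; origin under its centre
- dish1: an aluminium weighing dish, 64 mm diameter, 14 mm high; origin under its centre
- dish2: a second aluminium weighing dish, like dish1; origin under its centre
- sieve: a brass sieve ring lying flat, 120 mm diameter, 40 mm high; origin under its centre
- weight: a small brass balance weight with a knob, 40 mm diameter, 62 mm tall; origin under its centre
Things that resemble listed ones, but are neither listed nor needed, are in the scene too. Of the things that look like the tag, the larger one is meant.

How it is judged:
By the outcome, as a careful person would: the job done as asked, in the order asked, and still so for the second after the job is handed in, with the robot touching nothing.
It also fails if it takes over 72 s, if anything falls off the work surface, if the arm or the gripper's body presses on something with over 40 N, if the wrist force passes 120 N, or if a joint passes its speed limit or range.

### The arm

A 6-joint arm with a two-finger parallel gripper is mounted at the origin on the work surface. World frame = base frame: x ahead of the robot, y to its left, z up, the work surface at z = 0. Lengths are in m, angles in rad, forces in N, time in s.
With the tool pointing down it reaches from about 0.3 to 0.85 m from the base axis. Payload 4.2 kg.
Tool frame: the origin (TCP) lies midway between the tips of the shut fingers; the grasp point (between the pads) lies 19 mm behind it (r.tcp_to_grasp is the z of the grasp point in the tool frame, in m); z points along the fingers, y is the line along which they close (so a half turn about z gives the same grasp; the last joint's range is limited). The gripper opens to 91 mm and grips with 3 to 60 N. Pads are 32 mm wide; open, the fingers measure 118 mm over their backs; the gripper's body (76 mm by 178 mm) begins 60 mm behind the grasp point.
Start: joints at [1.119, 0.32, 1.565, -0, 1.257, -0.02], TCP at [0.241, 0.522, 0.214] pointing down, gripper open.
Joint ranges: [-3.11, 3.11], [-0.84, 2.01], [0.21, 2.61], [-1.34, 4.49], [0.05, 2.63], [-2.56, 2.56]. Speed limits (rad/s): [2.57, 2.57, 3.14, 3.14, 3.14, 3.14].

### API

Orientations are given as a unit quaternion [w, x, y, z].
In Python, from cell import r gives the robot as it stands.
- The arm moves only by the shell command python3 -m jog 'ROWS' [FORCE]. ROWS is JSON, a list of rows, each a list of 5 numbers: the opening, from 0 (shut) to 1 (fully open), then the shift along the world's x, y, z in cm, then the turn about the world's z in rad. A call has exactly 5 rows; each row is the pose to reach, as a shift and turn from the pose commanded when the call began; what a row does not reach only later rows make up. A row lasts 1/10 s, in which the tool goes at most 50 mm and 8.59 degrees, less where a joint would pass 70% of its speed; a pose out of reach is approached as far as the arm can. A call with a gripper value outside its range is refused whole. The fingers move at their own pace and stop on an object; FORCE is the grip in N (left out, the last holds). Time passes only in rows, so rows that repeat a pose let the fingers close, or fill a call up. It gives the time, the measured TCP pose, the force, the opening and the grip force at its end, in the units of the state.
- r.get_obs(): the state, without advancing time (a new reading comes with each control period).
- r.snapshot(name): name is "scene" or "top" or "wrist"; returns (picture, depth): 384x512x3 uint8, red, green, blue; 384x512 float32, m along the optical axis (not along the pixel's ray), 0 where there is no reading.
- r.camera_info(name): a dict with "K" (3x3 intrinsics, pixels), "camera_from_world" (4x4, takes a point from world to camera coordinates). Camera axes: x right, y up, looking along -z (the intrinsics and any distortion apply to the point x, -y, -z); pixel columns grow to the right and rows downward; lengths in m; the calibration is good to about 2 mm. The wrist camera is an equidistant fisheye: a pixel r from the principal point sees the ray r / f radians off the axis. A picture is of the moment at which its call begins: read the wrist's pose just before it. camera_info takes no time and is no camera call; for the wrist camera it gives the pose at the moment of the call.
- r.close_job(): hands the job in; it is judged then, once.
The state is a dict: "t": time; "qpos": joint angles; "qvel": joint speeds; "effort": joint torques, N m; "position": TCP position; "ee_rot": TCP orientation; "force": force on the tool from outside, world axes, zero at the start; "wrist_torque": the same for the moment, N m; "opening": finger opening in m; "grasp_force": force on a finger pad.
Only numpy, scipy, OpenCV 4.12 (cv2) and the standard library are available. Lean on these libraries where they do the work, as an engineer would, in place of code of your own. Each camera call takes 0.05 s, during which the arm holds its last target. There are 200 camera calls.

## Working session

There is one attempt and no reset: what is moved stays moved. The work goes in short steps, Python scripts to look and compute and a shell command to move; the robot and the scene stay as the last step left them, time stands still between calls to the robot, and variables do not carry over. Pictures are saved under pics/ and viewed, at most 10 in all, crops included, and the job is handed in when it is done.

```bash
mkdir -p pics; cat > h.py <<'E'
import numpy as np,cv2
from cell import r
def snap(n,tag):
    ci=r.camera_info(n); p,d=r.snapshot(n)
    np.savez(f'{tag}.npz',p=p,d=d,K=ci['K'],T=ci['camera_from_world'])
    cv2.imwrite(f'pics/{tag}.png',p[:,:,::-1]); return p,d
def load(tag):
    z=np.load(f'{tag}.npz'); return z['p'],z['d'],np.array(z['K']),np.array(z['T'])
def cloud(tag):
    p,d,K,T=load(tag); v,u=np.mgrid[:d.shape[0],:d.shape[1]]
    X=np.stack([(u-K[0,2])/K[0,0]*d,-(v-K[1,2])/K[1,1]*d,-d],-1)
    Ti=np.linalg.inv(T); return X@Ti[:3,:3].T+Ti[:3,3]
E
python3 - <<'E'
from h import *
for n in('scene','top','wrist'):
    snap(n,n); print(n,{k:np.round(v,4).tolist() if k!='x' else v for k,v in r.camera_info(n).items() if not isinstance(v,str)})
print(r.get_obs())
a=cv2.imread('pics/scene.png');b=cv2.imread('pics/top.png')
E
```

```text
scene {'K': [[411.8415, 0.0, 253.3184], [0.0, 411.8415, 193.7195], [0.0, 0.0, 1.0]], 'camera_from_world': [[0.0804, 0.9967, -0.0073, -0.0373], [-0.5835, 0.053, 0.8104, 0.1669], [0.8082, -0.0609, 0.5858, -1.7211], [0.0, 0.0, 0.0, 1.0]]}
top {'K': [[460.1154, 0.0, 257.5135], [0.0, 460.1154, 190.5843], [0.0, 0.0, 1.0]], 'camera_from_world': [[0.0027, -1.0, -0.0001, 0.019], [0.9957, 0.0027, 0.0926, -0.5386], [-0.0926, -0.0003, 0.9957, -1.7003], [0.0, 0.0, 0.0, 1.0]]}
wrist {'K': [[297.3186, 0.0, 255.6813], [0.0, 297.3186, 193.5984], [0.0, 0.0, 1.0]], 'camera_from_world': [[0.4182, 0.9084, -0.0015, -0.5744], [-0.8797, 0.4046, -0.25, 0.0287], [-0.2265, 0.1059, 0.9682, -0.3906], [0.0, 0.0, 0.0, 1.0]]}
{'t': 0.15, 'qpos': array([ 1.11903190e+00,  3.20141014e-01,  1.56536244e+00, -8.73359903e-07,
        1.25737737e+00, -1.99686329e-02]), 'qvel': array([ 4.20639148e-05, -2.50734830e-03, -2.77123789e-03,  4.38548796e-04,
       -4.91308021e-04,  6.99593075e-05]), 'effort': array([ 4.68743801e-04, -4.12774694e+01, -2.32153022e+01,  7.28660845e-02,
        4.32663364e-02, -1.04357252e-04]), 'position': array([0.24046574, 0.52190957, 0.21332985]), 'ee_rot': array([-1.50108953e-04,  2.14224389e-01,  9.76784263e-01, -6.26346175e-04]), 'force': array([ 0.12329807,  0.10191575, -0.57446259]), 'wrist_torque': array([0.00243328, 0.02708916, 0.02508935]), 'grasp_force': 0.0, 'opening': 0.09129713192973017}
```

View pics/scene.png

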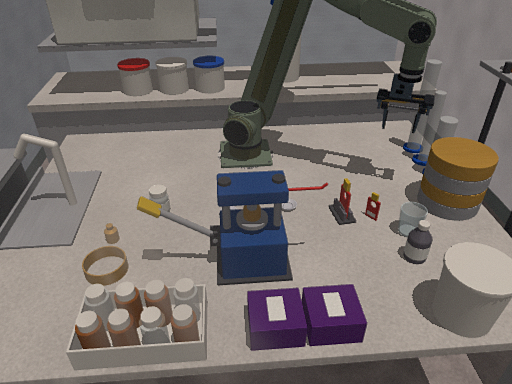

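View pics/top.png

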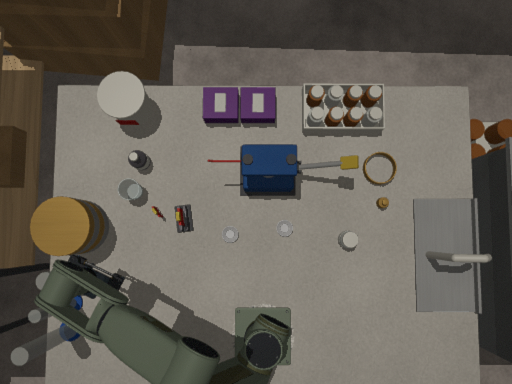

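The scene view shows the press at about (252,225), yellow paddle (148,207), peg tip (325,186), tag in its stand (346,195), and the smaller decoy tag (373,207). In the top view these are at the head (270,158), paddle (349,162), peg (208–240,160), stand (183,218) and decoy (158,213).

```bash
python3 - <<'E'
from h import *
def show(n,X,m):
    q=X[m]; 
    if len(q)<3: print(n,len(q));return
    c=q.mean(0); rc=cv2.minAreaRect((q[:,:2]*1000).astype(np.float32))
    print(n,len(q),np.round(c,4),'med',np.round(np.median(q,0),4),'min',np.round(np.percentile(q,2,0),4),'max',np.round(np.percentile(q,98,0),4),'rect',np.round(rc[0],1),np.round(rc[1],1),round(rc[2],1))
for cam in('top','scene'):
    p,d,K,T=load(cam);X=cloud(cam);hsv=cv2.cvtColor(p,cv2.COLOR_RGB2HSV)
    H,S,V=[hsv[...,i].astype(int) for i in range(3)]
    ok=d>0; v,u=np.mgrid[:384,:512]
    press=(abs(X[...,0]-.6)<.2)&(abs(X[...,1])<.3)
    blue=(H>100)&(H<125)&(S>120)&ok&press
    show(cam+' head',X,blue&(X[...,2]>.268)&(X[...,2]<.283)); show(cam+' base',X,blue&(X[...,2]>.11)&(X[...,2]<.14))
    yel=(H>18)&(H<34)&(S>140)&(V>100)&ok
    box=(slice(150,175),slice(335,362)) if cam=='top' else (slice(195,218),slice(135,165))
    w=np.zeros(ok.shape,bool);w[box]=1; show(cam+' paddle',X,yel&w)
    red=((H<8)|(H>172))&(S>130)&(V>60)&ok
    w[:]=0; w[(slice(150,175),slice(200,245)) if cam=='top' else (slice(178,196),slice(288,332))]=1
    show(cam+' peg',X,red&w)
    if cam=='scene': q=X[red&w]; print(np.round(q[np.argsort(q[:,1])][::4],3).tolist())
    else: q=X[red&w]; print(np.round(q[np.argsort(q[:,1])][::4],3).tolist())
    w[:]=0; w[(slice(200,236),slice(172,196)) if cam=='top' else (slice(172,224),slice(328,360))]=1
    show(cam+' tag red',X,red&w); show(cam+' tag yel',X,yel&w)
    gr=(S<60)&ok&w; show(cam+' stand',X,ok&w&(X[...,2]>.006)&(X[...,2]<.06)); show(cam+' walls',X,ok&w&(X[...,2]>.033)&(X[...,2]<.048))
    if cam=='top':
        c=[cv2.resize(p[185:245,140:210][:,:,::-1],(490,420),interpolation=0)]
    else: c.append(cv2.resize(p[165:225,325:385][:,:,::-1],(300,300),interpolation=0))
im=np.zeros((420,800,3),np.uint8); im[:,:490]=c[0]; im[:300,495:795]=c[1]; cv2.imwrite('pics/crop1.png',im)
E
```

```text
top head 1419 [ 0.6155 -0.0163  0.276 ] med [ 0.6142 -0.0164  0.276 ] min [ 0.569  -0.1002  0.27  ] max [0.6631 0.0677 0.2819] rect [615.6 -16.6] [ 97.6 175. ] 0.4
top base 638 [ 0.5589 -0.0163  0.1285] med [ 0.5593 -0.0164  0.1286] min [ 0.5382 -0.1019  0.1197] max [0.581  0.0683 0.1362] rect [561.1 -25.4] [ 59.8 197.2] 5.9
top paddle 198 [ 0.6172 -0.2853  0.2204] med [ 0.6169 -0.2854  0.2208] min [ 0.5979 -0.3092  0.2018] max [ 0.637  -0.2611  0.236 ] rect [ 617.1 -284.8] [50.2 40.7] 88.6
top peg 66 [0.6165 0.1306 0.2489] med [0.6161 0.1305 0.2485] min [0.6136 0.0793 0.2419] max [0.6194 0.1813 0.2582] rect [616.8 130.1] [  5.5 104.1] 0.8
[[0.615, 0.078, 0.25], [0.616, 0.085, 0.244], [0.618, 0.091, 0.25], [0.618, 0.098, 0.252], [0.615, 0.104, 0.248], [0.618, 0.111, 0.249], [0.618, 0.117, 0.254], [0.618, 0.124, 0.251], [0.615, 0.131, 0.25], [0.618, 0.137, 0.253], [0.616, 0.144, 0.245], [0.619, 0.151, 0.245], [0.614, 0.157, 0.253], [0.615, 0.163, 0.25], [0.614, 0.169, 0.256], [0.614, 0.176, 0.253], [0.616, 0.182, 0.261]]
top tag red 56 [0.4393 0.298  0.0796] med [0.4392 0.298  0.0771]
[... 1707 characters left out ...]
.251], [0.618, 0.174, 0.25], [0.612, 0.177, 0.255], [0.619, 0.181, 0.256]]
scene tag red 168 [0.4436 0.3    0.0724] med [0.45   0.3002 0.0706] min [0.4078 0.2937 0.0294] max [0.4691 0.3076 0.1087] rect [441.9 302.1] [75.7 12.2] 6.6
scene tag yel 37 [0.4448 0.3008 0.1336] med [0.4489 0.3005 0.1381] min [0.4262 0.2948 0.1138] max [0.4546 0.306  0.1428] rect [440.1 300.7] [31.7 10.6] 6.5
scene stand 417 [0.4474 0.2952 0.0258] med [0.4576 0.2918 0.0235] min [0.3921 0.2694 0.0064] max [0.484  0.3336 0.0566] rect [348.9 329.9] [101.5 298.1] 75.7
scene walls 126 [0.4457 0.2963 0.0404] med [0.4527 0.2943 0.0408] min [0.3976 0.28   0.0338] max [0.4806 0.3194 0.0459] rect [438.8 300.3] [88.2 32.3] 7.5
```

View pics/crop1.png

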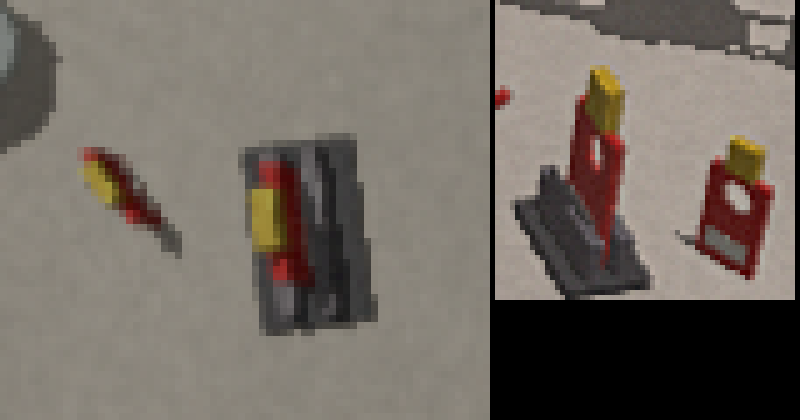

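The crops show the full tag at left-centre (tab at (268,220) in the top crop), in its stand and yawed about +7°. The decoy lies further left. I'll start towards the paddle.

```bash
python3 -m jog '[[0,0,0,5,0.14],[0,1,-2,9,0.28],[0,3,-6.5,10.5,0.43],[0,5,-11,10.5,0.43],[0,7,-15.4,10.5,0.43]]' 20
python3 -m jog '[[0,2,-4.4,0,0],[0,4,-8.8,0,0],[0,6,-13.2,0,0],[0,8,-17.6,0,0],[0,10,-22,0,0]]'
```

```text
t: 0.65
position: [0.3111, 0.3668, 0.3194]
ee_rot: [0.001, 0.0, 1.0, 0.0]
force: [0.9, -0.7, 0.2]
opening: 0.0544
grasp_force: 0.0
t: 1.15
position: [0.4109, 0.1463, 0.319]
ee_rot: [0.0, 0.001, 1.0, 0.0]
force: [1.4, 0.7, 1.0]
opening: 0.0141
grasp_force: 0.0
```

```bash
python3 -m jog '[[0,2,-4.5,0,0],[0,4,-9,0,0],[0,6,-13.5,0,0],[0,8,-18,0,0],[0,10,-22.5,0,0]]'
python3 -m jog '[[0,2.1,-4.5,0,0],[0,4.3,-9,0,0],[0,6.5,-13.5,0,0],[0,8.6,-18,-1,0],[0,10.7,-22.5,-3,0]]'
python3 -m jog '[[0,0,0,-4,0],[0,0,0,-6,0],[0,0,0,-6,0],[0,0,0,-6,0],[0,0,0,-6,0]]'
```

```text
t: 1.65
position: [0.5109, -0.0788, 0.3188]
ee_rot: [-0.0, 0.001, 1.0, 0.0]
force: [0.7, 1.7, 0.1]
opening: 0.0007
grasp_force: 0.0
t: 2.15
position: [0.6171, -0.3006, 0.2912]
ee_rot: [0.001, 0.001, 1.0, -0.001]
force: [-0.3, 0.3, 0.4]
opening: 0.0011
grasp_force: 0.0
t: 2.65
position: [0.6164, -0.2973, 0.2326]
ee_rot: [0.001, 0.001, 1.0, 0.0]
force: [-0.8, 4.4, 1.8]
opening: 0.0002
grasp_force: 1.5
```

```bash
python3 -m jog '[[0,0,0,-3.5,0],[0,0,0,-7.5,0],[0,0,0,-11.5,0],[0,0,0,-14.5,0],[0,0,0,-15.5,0]]'
python3 -m jog '[[0,0,0,-0.4,0],[0,0,0,-0.4,0],[0,0,0,-0.4,0],[0,0,0,-0.4,0],[0,0,0,-0.4,0]]'
```

```text
t: 3.15
position: [0.6182, -0.3003, 0.0769]
ee_rot: [0.003, 0.001, 1.0, -0.003]
force: [0.9, -0.5, 9.9]
opening: 0.0003
grasp_force: 4.8
t: 3.65
position: [0.6183, -0.3002, 0.0761]
ee_rot: [0.003, 0.0, 1.0, -0.003]
force: [-0.7, -1.1, 7.2]
opening: 0.0005
grasp_force: 4.4
```

```bash
python3 -m jog '[[0,0,0,-0.4,0],[0,0,0,-0.8,0],[0,0,0,-0.8,0],[0,0,0,-0.8,0],[0,0,0,-0.8,0]]'
python3 - <<'E'
from h import *
p,d=snap('scene','s2'); cv2.imwrite('pics/c2.png',cv2.resize(p[140:300,120:300][:,:,::-1],(675,600),interpolation=2))
E
```

```text
t: 4.15
position: [0.6185, -0.3, 0.0734]
ee_rot: [0.005, 0.0, 1.0, -0.003]
force: [-8.1, 2.7, 30.9]
opening: 0.0007
grasp_force: 14.7
```

View pics/c2.png

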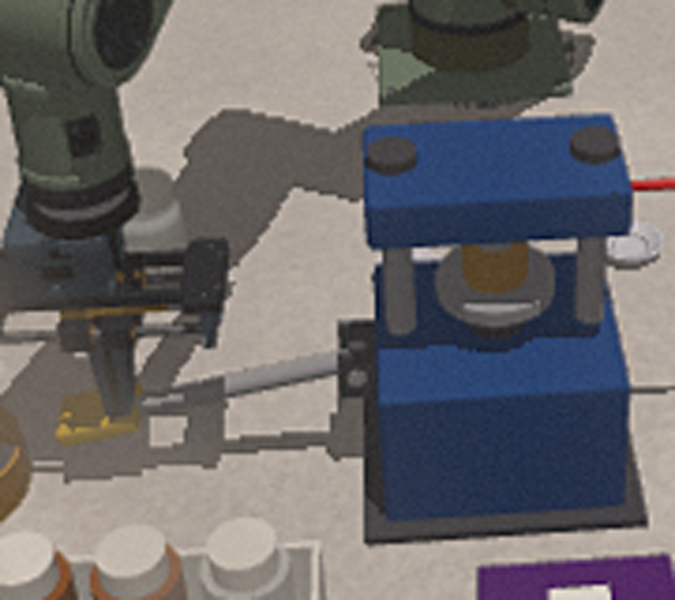

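The crop shows the lever at its bottom stop with the fingers on the paddle (115,410) and the platen raised (495,290). Next come the remaining strokes.

```bash
up() { :; }
python3 -m jog '[[0,0,0,4.5,0],[0,0,0,9,0],[0,0,0,13.5,0],[0,0,0,18,0],[0,0,0,19.5,0]]'
python3 -m jog '[[0,0,0,0,0],[0,0,0,0,0],[0,0,0,0,0],[0,0,0,0,0],[0,0,0,0,0]]'
python3 -m jog '[[0,0,0,-4,0],[0,0,0,-8,0],[0,0,0,-12,0],[0,0,0,-16,0],[0,0,0,-18.5,0]]'
python3 -m jog '[[0,0,0,-0.6,0],[0,0,0,-0.9,0],[0,0,0,-0.9,0],[0,0,0,-0.9,0],[0,0,0,-0.9,0]]'
python3 - <<'E'
from h import *
snap('scene','s3')
for s in('scene','s2','s3'):
    X=cloud(s);p=load(s)[0];hsv=cv2.cvtColor(p,cv2.COLOR_RGB2HSV).astype(int)
    m=(abs(X[...,0]-.617)<.05)&(abs(X[...,1]+.0165)<.035)&(X[...,2]>.13)&(X[...,2]<.235)
    b=m&(hsv[...,1]>100)&(hsv[...,0]<30)&(X[...,2]<.233); g=m&(hsv[...,1]<60)
    print(s,'brass',b.sum(),np.round(np.percentile(X[b][:,2],[2,50,98]),4) if b.any() else '','grey',g.sum(),np.round(np.percentile(X[g][:,2],[5,50,95]),4))
E
```

```text
t: 4.7
position: [0.618, -0.2993, 0.267]
ee_rot: [0.006, 0.001, 1.0, -0.003]
force: [0.4, -0.6, 0.1]
opening: 0.0004
grasp_force: 0.0
t: 5.2
position: [0.6156, -0.298, 0.2572]
ee_rot: [-0.001, 0.001, 1.0, 0.001]
force: [-0.2, -0.0, -0.5]
opening: 0.0005
grasp_force: 0.0
t: 5.7
position: [0.6172, -0.2998, 0.0734]
ee_rot: [0.002, 0.001, 1.0, -0.001]
force: [-0.1, 2.8, 24.5]
opening: 0.0007
grasp_force: 13.6
t: 6.2
position: [0.6175, -0.2997, 0.0733]
ee_rot: [0.003, 0.001, 1.0, -0.002]
force: [-9.7, 2.3, 35.5]
opening: 0.0004
grasp_force: 17.3
scene brass 199 [0.165  0.1846 0.1939] grey 366 [0.1507 0.1622 0.2007]
s2 brass 182 [0.1765 0.195  0.2068] grey 368 [0.1358 0.1739 0.2031]
s3 brass 152 [0.1863 0.2013 0.2153] grey 387 [0.1361 0.1829 0.1862]
```

```bash
python3 -m jog '[[0,0,0,4.5,0],[0,0,0,9,0],[0,0,0,13.5,0],[0,0,0,18,0],[0,0,0,19.4,0]]'
python3 -m jog '[[0,0,0,0,0],[0,0,0,0,0],[0,0,0,0,0],[0,0,0,0,0],[0,0,0,0,0]]'
python3 -m jog '[[0,0,0,-4,0],[0,0,0,-8,0],[0,0,0,-12,0],[0,0,0,-16,0],[0,0,0,-18.5,0]]'
python3 -m jog '[[0,0,0,-0.4,0],[0,0,0,-0.7,0],[0,0,0,-0.7,0],[0,0,0,-0.7,0],[0,0,0,-0.7,0]]'
python3 -c "
from h import *
snap('scene','s4')"
python3 -m jog '[[0,0,0,4.5,0],[0,0,0,9,0],[0,0,0,13.5,0],[0,0,0,18,0],[0,0,0,19.2,0]]'
python3 -m jog '[[0,0,0,0,0],[0,0,0,0,0],[0,0,0,0,0],[0,0,0,0,0],[0,0,0,0,0]]'
python3 -m jog '[[0,0,0,-4,0],[0,0,0,-8,0],[0,0,0,-12,0],[0,0,0,-16,0],[0,0,0,-18.5,0]]'
python3 -m jog '[[0,0,0,-0.4,0],[0,0,0,-0.7,0],[0,0,0,-0.7,0],[0,0,0,-0.7,0],[0,0,0,-0.7,0]]'
python3 - <<'E'
from h import *
snap('scene','s5')
for s in('scene','s2','s3','s4','s5'):
    X=cloud(s);p=load(s)[0];hsv=cv2.cvtColor(p,cv2.COLOR_RGB2HSV).astype(int)
    m=(abs(X[...,0]-.64)<.03)&(abs(X[...,1]+.0165)<.035)&(X[...,2]>.14)&(X[...,2]<.235)
    g=m&(hsv[...,1]<60)
    print(s,'grey',g.sum(),np.round(np.percentile(X[g][:,2],[5,50,95]),4))
p=load('s5')[0];cv2.imwrite('pics/c5.png',cv2.resize(p[160:260,200:300][:,:,::-1],(600,600),interpolation=2))
E
```

```text
t: 6.75
position: [0.6176, -0.2988, 0.2646]
ee_rot: [0.004, 0.001, 1.0, -0.002]
force: [0.6, -0.8, 0.2]
opening: 0.0002
grasp_force: 0.0
t: 7.25
position: [0.6156, -0.298, 0.2571]
ee_rot: [-0.001, 0.001, 1.0, 0.001]
force: [0.0, 0.1, 0.1]
opening: 0.0008
grasp_force: 0.0
t: 7.75
position: [0.6173, -0.2998, 0.0736]
ee_rot: [0.002, 0.001, 1.0, -0.001]
force: [0.8, 1.7, 17.6]
opening: 0.001
grasp_force: 9.7
t: 8.25
position: [0.6175, -0.2998, 0.0735]
ee_rot: [0.003, 0.001, 1.0, -0.002]
force: [-5.1, 1.2, 27.2]
opening: 0.0006
grasp_force: 13.4
t: 8.8
position: [0.6178, -0.2989, 0.2649]
ee_rot: [0.005, 0.001, 1.0, -0.002]
force: [0.6, -0.6, 0.2]
opening: 0.0003
grasp_force: 0.0
t: 9.3
position: [0.6156, -0.298, 0.257]
ee_rot: [-0.001, 0.001, 1.0, 0.001]
force: [-0.6, 0.0, -1.0]
opening: 0.0005
grasp_force: 0.0
t: 9.8
position: [0.617, -0.2991, 0.0732]
ee_rot: [0.002, 0.001, 1.0, -0.001]
force: [-1.1, 2.6, 52.0]
opening: 0.0004
grasp_force: 31.0
t: 10.3
position: [0.6172, -0.2991, 0.0735]
ee_rot: [0.003, 0.001, 1.0, -0.002]
force: [-7.3, 2.3, 29.2]
opening: -0.0
grasp_force: 13.9
scene grey 312 [0.1515 0.1622 0.2009]
s2 grey 294 [0.1635 0.174  0.2054]
s3 grey 307 [0.1424 0.1833 0.1863]
s4 grey 350 [0.1438 0.1929 0.1964]
s5 grey 351 [0.1423 0.1932 0.1973]
```

View pics/c5.png

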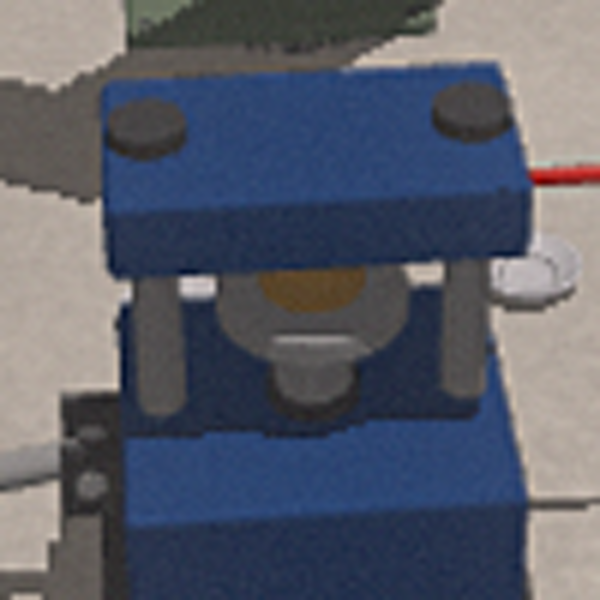

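The crop shows the platen at about (315,310) up close to the head, with the plunger hidden behind the head. Depth says the platen top is at 0.197, unchanged by the last stroke. I'll do one more stroke to be safe, then go to the tag.

```bash
python3 -m jog '[[0,0,0,4.5,0],[0,0,0,9,0],[0,0,0,13.5,0],[0,0,0,18,0],[0,0,0,19.2,0]]'
python3 -m jog '[[0,0,0,0,0],[0,0,0,0,0],[0,0,0,0,0],[0,0,0,0,0],[0,0,0,0,0]]'
python3 -m jog '[[0,0,0,-4,0],[0,0,0,-8,0],[0,0,0,-12,0],[0,0,0,-15.5,0],[0,0,0,-18.4,0]]'
python3 -m jog '[[0,0,0,-0.4,0],[0,0,0,-0.6,0],[0,0,0,-0.6,0],[0,0,0,-0.6,0],[0,0,0,-0.6,0]]'
python3 -m jog '[[0,0,0,4.5,0],[0,0,0,9,0],[0,0,0,13.5,0],[0,0,0,18,0],[0,0,0,22.5,0]]'
python3 -m jog '[[0,0,0,4,0],[0,0,0,7.5,0],[0,-1,3,7.5,0],[0,-2,7,7.5,0],[0,-3.2,11,7.5,0]]'
python3 -m jog '[[0,-1.4,4.5,0,0],[0.2,-2.8,9,0,0],[0.4,-4.2,13.5,0,0],[0.5,-5.6,18,0,0],[0.5,-7,22.5,0,0]]'
python3 -m jog '[[0.5,-1.5,4.5,0,0.06],[0.5,-3,9,0,0.12],[0.5,-4.5,13.5,-2,0.12],[0.5,-6,18,-4,0.12],[0.5,-7.5,22,-6,0.12]]'
python3 - <<'E'
from h import *
snap('wrist','w1');snap('scene','s6')
for s in('s5','s6'):
    X=cloud(s);p=load(s)[0];hsv=cv2.cvtColor(p,cv2.COLOR_RGB2HSV).astype(int)
    m=(abs(X[...,0]-.64)<.03)&(abs(X[...,1]+.0165)<.035)&(X[...,2]>.17)&(X[...,2]<.235)
    g=m&(hsv[...,1]<60)
    print(s,'grey',g.sum(),np.round(np.percentile(X[g][:,2],[5,50,95]),4))
print(r.get_obs()['position'],r.get_obs()['qpos'])
E
```

```text
t: 10.85
position: [0.6178, -0.2989, 0.2649]
ee_rot: [0.005, 0.001, 1.0, -0.002]
force: [0.9, 0.0, 1.2]
opening: 0.0006
grasp_force: 0.0
t: 11.35
position: [0.6156, -0.298, 0.257]
ee_rot: [-0.001, 0.001, 1.0, 0.001]
force: [-0.2, -0.3, 0.2]
opening: 0.0006
grasp_force: 0.0
t: 11.85
position: [0.617, -0.2994, 0.075]
ee_rot: [0.002, 0.001, 1.0, -0.001]
force: [-0.0, 4.1, 12.3]
opening: 0.0007
grasp_force: 5.4
t: 12.35
position: [0.6171, -0.2992, 0.0737]
ee_rot: [0.002, 0.001, 1.0, -0.002]
force: [-5.1, 1.3, 20.0]
opening: 0.0005
grasp_force: 10.2
t: 12.85
position: [0.6156, -0.2978, 0.2952]
ee_rot: [-0.0, 0.001, 1.0, 0.0]
force: [0.7, -1.0, -0.7]
opening: 0.0009
grasp_force: 0.0
t: 13.35
position: [0.5836, -0.1873, 0.3679]
ee_rot: [-0.0, 0.001, 1.0, 0.0]
force: [0.5, 1.5, -0.6]
opening: 0.0004
grasp_force: 0.0
t: 13.85
position: [0.513, 0.0385, 0.3683]
ee_rot: [-0.0, 0.001, 1.0, 0.0]
force: [0.4, 0.6, 0.4]
opening: 0.0296
grasp_force: 0.0
t: 14.35
position: [0.4382, 0.2585, 0.308]
ee_rot: [0.0, -0.059, 0.998, 0.0]
force: [1.1, 0.7, -0.6]
opening: 0.0457
grasp_force: 0.0
s5 grey 275 [0.1848 0.1944 0.1974]
s6 grey 275 [0.1844 0.1951 0.1981]
[0.43552917 0.26029803 0.30523505] [ 0.51443493  0.16964962  1.54010172  0.00243091  1.43831    -1.18129525]
```

View pics/w1.png

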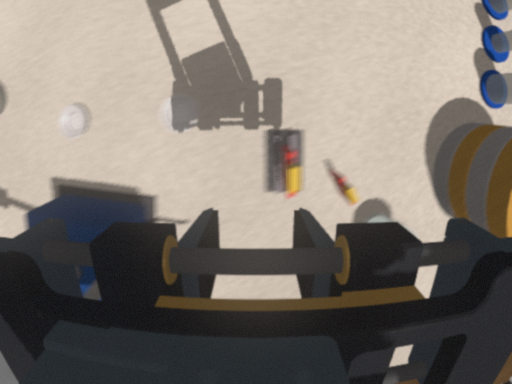

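The wrist view shows the stand at (285,160) with the tag's tab at (293,182), and the decoy at (342,185). I'll work out the tab position from wrist depth.

```bash
cat >> h.py <<'E'
def wcloud(tag):
    p,d,K,T=load(tag); v,u=np.mgrid[:d.shape[0],:d.shape[1]]
    a=(u-K[0,2])/K[0,0]; b=(v-K[1,2])/K[1,1]; t=np.hypot(a,b)+1e-9; k=np.tan(t)/t
    X=np.stack([a*k*d,-b*k*d,-d],-1); Ti=np.linalg.inv(T); return X@Ti[:3,:3].T+Ti[:3,3]
def tab(tag,reg,wr=True):
    X=wcloud(tag) if wr else cloud(tag); p,d,_,_=load(tag); h=cv2.cvtColor(p,cv2.COLOR_RGB2HSV).astype(int)
    H,S,V=h[...,0],h[...,1],h[...,2]
    w=np.zeros(d.shape,bool); w[reg]=1; w&=d>0
    y=w&(H>16)&(H<36)&(S>130)&(V>90); rd=w&((H<8)|(H>172))&(S>130)&(V>50)
    for n,m in(('yel',y),('yeltop',y&(X[...,2]>.134)),('red',rd),('walls',w&(X[...,2]>.033)&(X[...,2]<.045)&(S<70)),('plate',w&(X[...,2]>.006)&(X[...,2]<.016)&(S<70))):
        q=X[m]
        if len(q)<5: print(n,len(q)); continue
        c=q[:,:2]-q[:,:2].mean(0); e=np.linalg.svd(c,full_matrices=False)[2][0]; e=e*np.sign(e[0])
        rc=cv2.minAreaRect((q[:,:2]*1000).astype(np.float32))
        print(n,len(q),np.round(q.mean(0),4),'min',np.round(np.percentile(q,3,0),4),'max',np.round(np.percentile(q,97,0),4),'yaw',round(float(np.degrees(np.arctan2(e[1],e[0]))),1),np.round(rc[0],1),np.round(rc[1],1),round(rc[2],1))
E
python3 - <<'E'
from h import *
tab('w1',(slice(122,202),slice(260,306)))
print('top'); tab('top',(slice(200,236),slice(172,196)),False)
E
```

```text
yel 305 [0.4385 0.3062 0.1088] min [0.4208 0.2935 0.0092] max [0.4703 0.3307 0.1415] yaw 43.3 [445.3 315. ] [63.5 26.2] 46.5
yeltop 223 [0.4335 0.2993 0.1402] min [0.4212 0.2933 0.1381] max [0.4466 0.3052 0.1416] yaw 10.1 [434.4 299.2] [27.4 11.1] 8.1
red 80 [0.4148 0.3004 0.0888] min [0.4066 0.2925 0.0108] max [0.4203 0.3177 0.1095] yaw 26.3 [442.7 316.9] [84.1 21.5] 23.5
walls 559 [0.4264 0.2909 0.0399] min [0.3895 0.2797 0.0352] max [0.4752 0.3086 0.0428] yaw -2.2 [432.7 298.4] [90.  31.2] 7.2
plate 913 [0.4222 0.2865 0.0102] min [0.3833 0.2659 0.0083] max [0.4806 0.3242 0.0121] yaw -12.5 [432.6 298.1] [99.  59.7] 7.5
top
yel 30 [0.4384 0.2993 0.1384] min [0.4244 0.2939 0.1318] max [0.4524 0.3045 0.1442] yaw 5.9 [438.2 299.3] [28.3 11. ] 4.8
yeltop 26 [0.4385 0.2996 0.1395] min [0.4244 0.2938 0.1358] max [0.4523 0.3045 0.1443] yaw 7.1 [438.2 300.1] [28.7 10.8] 11.3
red 58 [0.4392 0.2981 0.0783] min [0.4111 0.2926 0.033 ] max [0.468  0.3068 0.1093] yaw 6.4 [438.1 308.2] [59. 26.] 7.0
walls 77 [0.4352 0.2921 0.0386] min [0.3941 0.2807 0.034 ] max [0.4778 0.3108 0.0446] yaw 4.9 [435.6 297. ] [89.3 30.2] 4.0
plate 159 [0.4378 0.2925 0.0097] min [0.3868 0.2624 0.0062] max [0.4896 0.336  0.0153] yaw 5.4 [435.6 301. ] [128.4  83.5] 0.8
```

```bash
python3 -m jog '[[0.5,0,3.9,-1,0],[0.5,0,3.9,-5,0],[0.5,0,3.9,-9,0],[0.5,0,3.9,-12.5,0],[0.5,0,3.9,-12.5,0]]'
python3 - <<'E'
from h import *
snap('wrist','w2'); o=r.get_obs();print(o['position'],o['ee_rot']); tab('w2',(slice(90,260),slice(200,330)))
E
```

```text
t: 14.95
position: [0.4364, 0.2934, 0.1792]
ee_rot: [-0.005, -0.059, 0.998, -0.003]
force: [-0.1, -0.1, 0.0]
opening: 0.0457
grasp_force: 0.0
[0.43828063 0.29462963 0.18226654] [-0.00199018 -0.05883585  0.99826494 -0.00122284]
yel 651 [0.4343 0.2988 0.1377] min [0.421  0.293  0.1184] max [0.4503 0.3048 0.1414] yaw 8.4 [463.7 303.9] [86.4 12.7] 8.3
yeltop 573 [0.4351 0.2989 0.1402] min [0.4214 0.2931 0.1378] max [0.4497 0.3048 0.1415] yaw 8.5 [436. 299.] [30.1 11.2] 7.8
red 250 [0.4146 0.3015 0.091 ] min [0.4059 0.2924 0.0223] max [0.4401 0.3766 0.1094] yaw 66.8 [430.7 336.4] [60.5 81.3] 8.1
walls 1253 [0.4277 0.2965 0.0403] min [0.3908 0.2807 0.0388] max [0.4739 0.3158 0.0418] yaw 4.4 [432.9 298. ] [89.  30.3] 7.6
plate 2185 [0.4259 0.2974 0.0103] min [0.3841 0.2668 0.0087] max [0.478  0.3299 0.0117] yaw 7.9 [429.2 323.9] [ 99.1 112.3] 8.1
```

```bash
python3 -m jog '[[0.5,-0.2,0.4,0,0.02],[0.5,-0.2,0.4,-2.5,0.02],[0.5,-0.2,0.4,-5,0.02],[0.5,-0.2,0.4,-7.2,0.02],[0.5,-0.2,0.4,-7.2,0.02]]'
python3 -m jog '[[0,0,0,0,0],[0,0,0,0,0],[0,0,0,0,0],[0,0,0,0,0],[0,0,0,0,0]]' 25
```

```text
t: 15.5
position: [0.4367, 0.2997, 0.1115]
ee_rot: [-0.001, -0.069, 0.998, -0.0]
force: [0.2, 0.1, -0.2]
opening: 0.0456
grasp_force: 0.0
t: 16.0
position: [0.4374, 0.2998, 0.1124]
ee_rot: [0.001, -0.069, 0.998, 0.0]
force: [0.4, -1.3, 2.2]
opening: 0.012
grasp_force: 25.0
```

```bash
python3 -m jog '[[0,0,0,3.5,0],[0,0,0,8,0],[0,0,0,12.5,0],[0,0,0,17,-0.05],[0,0,0,17,-0.1]]'
python3 -m jog '[[0,3,-1,0,-0.04],[0,7,-2.5,0,-0.04],[0,11,-4,0,-0.04],[0,15,-5,0,-0.04],[0,18,-5.5,0,-0.04]]'
python3 -m jog '[[0,0,0,0,0],[0,0,0,0,0],[0,0,0,0,0],[0,0,0,0,0],[0,0,0,0,0]]'
python3 - <<'E'
from h import *
o=r.get_obs();print(o['position'],o['ee_rot'])
p,d=snap('scene','s7');snap('top','t7'); cv2.imwrite('pics/c7.png',cv2.resize(p[110:230,270:430][:,:,::-1],(800,600),interpolation=2))
E
```

```text
t: 16.5
position: [0.4395, 0.3015, 0.2886]
ee_rot: [0.006, -0.018, 1.0, 0.004]
force: [-0.5, 0.5, -1.0]
opening: 0.012
grasp_force: 25.0
t: 17.0
position: [0.619, 0.2435, 0.281]
ee_rot: [-0.0, 0.002, 1.0, -0.0]
force: [0.1, -0.1, -1.6]
opening: 0.0122
grasp_force: 25.0
t: 17.5
position: [0.6161, 0.2452, 0.2823]
ee_rot: [0.0, 0.0, 1.0, 0.0]
force: [-0.7, 0.2, -0.6]
opening: 0.0119
grasp_force: 25.0
[0.6161083  0.24524383 0.28228562] [2.39432715e-04 4.22560776e-04 9.99999866e-01 1.78744858e-04]
```

View pics/c7.png

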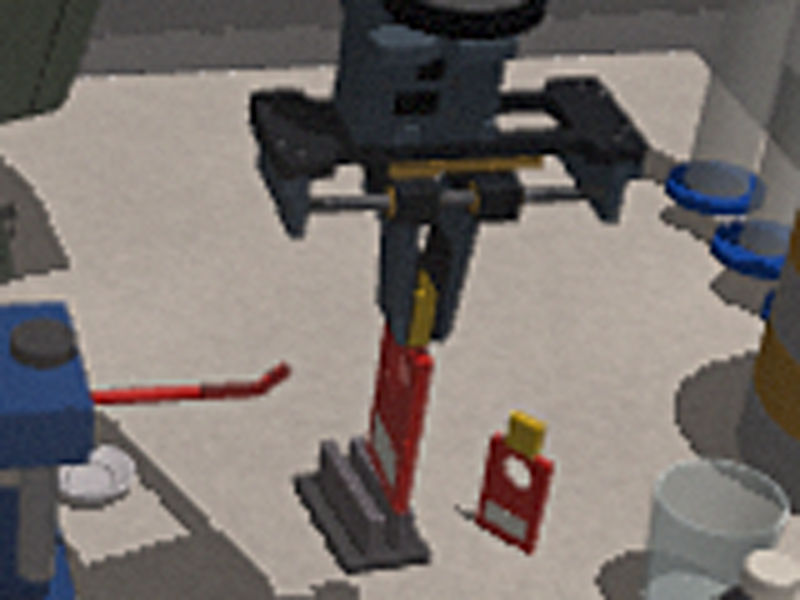

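The crop shows the tag held upright by its tab at (405,430), in front of the peg tip at (283,372). I'll check the eye position relative to the peg.

```bash
python3 - <<'E'
from h import *
for s in('s7','t7'):
    X=cloud(s);p,d,K,T=load(s);h=cv2.cvtColor(p,cv2.COLOR_RGB2HSV).astype(int);H,S,V=h[...,0],h[...,1],h[...,2]
    rd=(d>0)&((H<8)|(H>172))&(S>120)&(V>40)&(X[...,0]>.55)&(X[...,0]<.68)
    t=rd&(X[...,1]>.22)&(X[...,1]<.27)&(X[...,2]>.14)&(X[...,2]<.29); q=X[t]; print(s,len(q),'tag',np.round(np.percentile(q,[2,50,98],0),4).tolist())
    if len(q)>20:
        A=np.c_[q[:,0],q[:,2],np.ones(len(q))]; print('y=a x+b z+c',np.linalg.lstsq(A,q[:,1],rcond=None)[0].round(3))
    pg=rd&(X[...,1]>.085)&(X[...,1]<.2)&(X[...,2]>.23); q=X[pg]; print('peg',len(q),np.round(np.percentile(q,[2,50,98],0),4).tolist())
    # predicted eye and tip pixels
    for P in([.615,.2452,.2533],[.617,.1815,.256]):
        c=T@np.r_[P,1]; print('pix',K[0,2]-K[0,0]*c[0]/c[2],K[1,2]+K[1,1]*c[1]/c[2])
p=load('s7')[0]; cv2.imwrite('pics/c8.png',cv2.resize(p[165:225,320:380][:,:,::-1],(600,600),interpolation=0))
E
```

```text
s7 246 tag [[0.5885, 0.2423, 0.1828], [0.6322, 0.2441, 0.2374], [0.6479, 0.2504, 0.2793]]
y=a x+b z+c [0.015 0.013 0.232]
peg 93 [[0.6118, 0.0864, 0.2436], [0.6169, 0.1309, 0.2482], [0.6209, 0.1817, 0.259]]
pix 349.50587175682625 183.76448732311962
pix 326.0558063669542 184.59554480419447
t7 19 tag [[0.5871, 0.2418, 0.1982], [0.5894, 0.243, 0.2474], [0.5973, 0.2479, 0.2756]]
peg 42 [[0.6143, 0.0881, 0.2432], [0.6155, 0.121, 0.2481], [0.6189, 0.1701, 0.2535]]
pix 188.87703318537876 160.66398220486417
pix 208.26944365396554 159.98005055626305
```

View pics/c8.png

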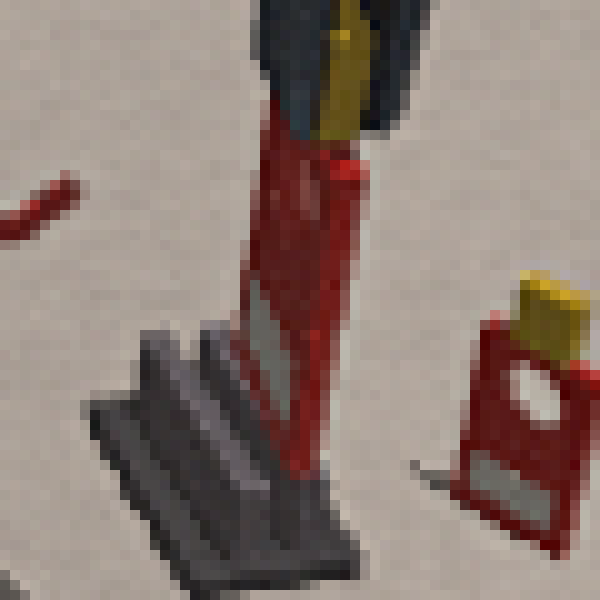

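The crop shows the tag held vertical and square to the peg (tip at (70,190)). Its measured eye is about (0.618, 0.245, 0.254), so I'll lower it 4 mm and thread it on.

```bash
python3 -m jog '[[0,0,0,-0.4,0],[0,0,-1.5,-0.4,0],[0,0,-3,-0.4,0],[0,0,-4.5,-0.4,0],[0,0,-6,-0.4,0]]'
python3 -m jog '[[0,0,-1.2,0,0],[0,0,-2.4,0,0],[0,0,-3.6,0,0],[0,0,-4.8,0,0],[0,0,-5.2,0,0]]'
python3 -m jog '[[0,0,0,0,0],[0,0,0,0,0],[0,0,0,-0.4,0],[0,0,0,-0.8,0],[0,0,0,-0.8,0]]'
```

```text
t: 18.1
position: [0.617, 0.1828, 0.2778]
ee_rot: [0.0, 0.001, 1.0, -0.0]
force: [-0.4, 0.3, -1.3]
opening: 0.0118
grasp_force: 25.0
t: 18.6
position: [0.617, 0.1314, 0.2777]
ee_rot: [0.0, 0.001, 1.0, -0.0]
force: [-0.8, -0.5, -1.0]
opening: 0.0121
grasp_force: 25.0
t: 19.1
position: [0.6165, 0.1331, 0.2686]
ee_rot: [-0.001, 0.001, 1.0, -0.0]
force: [0.8, -0.4, -0.4]
opening: 0.0112
grasp_force: 25.0
```

```bash
python3 -m jog '[[0,0,0,-0.3,0],[0,0,0,-0.6,0],[0,0,0,-0.8,0],[0,0,0,-0.8,0],[0,0,0,-0.8,0]]'
python3 - <<'E'
from h import *
p,d=snap('scene','s9'); cv2.imwrite('pics/c9.png',cv2.resize(p[130:230,260:360][:,:,::-1],(600,600),interpolation=2))
E
```

```text
t: 19.6
position: [0.617, 0.1329, 0.2627]
ee_rot: [0.001, 0.001, 1.0, 0.0]
force: [-1.6, -0.8, 5.0]
opening: 0.0119
grasp_force: 25.0
```

View pics/c9.png

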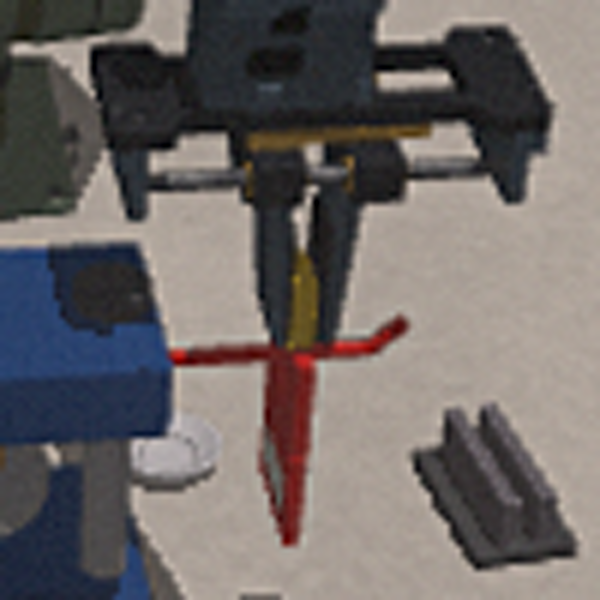

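The crop shows the peg passing through the tag's eye at (290,352), and the 5 N upward force confirms contact. Now release and retreat upwards.

```bash
python3 -m jog '[[0.15,0,0,0,0],[0.3,0,0,0,0],[0.35,0,0,0,0],[0.35,0,0,0,0],[0.35,0,0,0,0]]'
python3 -m jog '[[0.35,0,0,1,0],[0.35,0,0,3,0],[0.35,0,0,6,0],[0.35,0,0,10,0],[0.35,0,0,14,0]]'
python3 -m jog '[[0.35,-4,4,1,0],[0.35,-8,8,1,0],[0.35,-11,11,1,0],[0.35,-11,11,1,0],[0.35,-11,11,1,0]]'
python3 -m jog '[[0.35,0,0,0,0],[0.35,0,0,0,0],[0.35,0,0,0,0],[0.35,0,0,0,0],[0.35,0,0,0,0]]'
python3 - <<'E'
from h import *
p,d=snap('scene','s10'); cv2.imwrite('pics/c10.png',cv2.resize(p[130:290,120:380][:,:,::-1],(800,492),interpolation=2))
E
```

```text
t: 20.15
position: [0.617, 0.1328, 0.2613]
ee_rot: [-0.0, 0.001, 1.0, -0.0]
force: [-0.6, -0.4, -0.4]
opening: 0.032
grasp_force: 0.0
t: 20.65
position: [0.6167, 0.1327, 0.4037]
ee_rot: [0.0, 0.001, 1.0, 0.0]
force: [1.0, -0.2, -0.3]
opening: 0.0323
grasp_force: 0.0
t: 21.15
position: [0.5061, 0.2437, 0.413]
ee_rot: [0.001, -0.0, 1.0, 0.0]
force: [-0.0, -0.6, -0.5]
opening: 0.0319
grasp_force: 0.0
t: 21.65
position: [0.5074, 0.2424, 0.4114]
ee_rot: [-0.0, 0.001, 1.0, -0.0]
force: [-0.8, 0.2, -0.6]
opening: 0.0317
grasp_force: 0.0
```

View pics/c10.png

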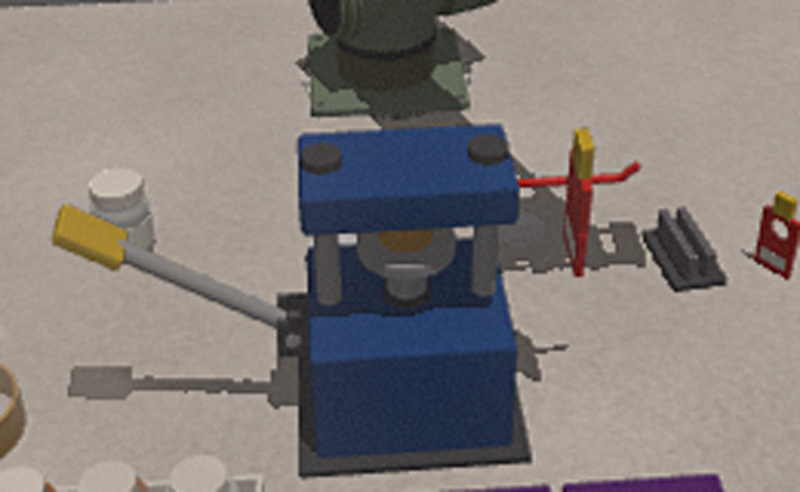

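The crop shows the tag hanging on the peg (580,195), the lever sprung back up (paddle at (90,235)), the platen raised, and the gripper clear. I'll hand it in.

```bash
python3 -m jog '[[0.35,0,0,0,0],[0.35,0,0,0,0],[0.35,0,0,0,0],[0.35,0,0,0,0],[0.35,0,0,0,0]]' >/dev/null; python3 -c "
from cell import r
print(r.close_job())"
```

```text
the job is handed in; nothing more can be done
None
```

I pumped the lever five times (the fourth and fifth raised the platen no further, leaving the die at the head within measuring error), hung the red tag by its eye on the peg and let go, and handed the job in at about 22 s; no verdict was returned.

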